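Show the camera the mark on a part's hidden face with an inspection mirror

TASK

Take the inspection mirror by its top edge, slide it up out of its slot in the black rack, and hold it in front of the clamped part, about 150 mm from the hub's marked end face, on the camera's line of sight. Angle it so that the camera sees the etched mark in the middle of the mirror glass, and finish still holding the mirror there, steady in the air. Do not touch the camera stand and leave the other plates and the loose things where they are.

Things in the scene. Friction and masses are not known exactly. Their poses are not given: they have to be found in the camera images.
- mirror: Loose inspection mirror, upright in one of the rack's slots: aluminium plate 8 mm thick (own x), 80 wide (y), 115 tall (z), 170 g, the tallest plate. Glass 76 x 76 mm on the lower part of its +x face only (3 to 79 mm up); the plain top 35 mm is for gripping, closing along x. Origin: centre of its lower edge. In the rack the glass looks along the rack's +x.
- glass (a point): Centre of the mirror's glass face, 41 mm above the lower edge, 4 mm in front of the plate's mid-plane. Axes as the mirror's: x points straight out of the glass, y along its width, z up along its height.
- mark (a point): Centre of the dark etched square mark, 15 mm, on the end face of the steel hub (60 mm diameter, axis level, 100 mm above the table) clamped in the stand. The face looks along the stand's -x, roughly towards the robot and away from the camera. Axes as the stand's.
- lens (a point): Centre of the camera lens's front, 297 to 347 mm above the table, 103 mm behind the marked face along the stand's x, in one upright plane with the mark. Own -x is the line of sight: along the stand's -x and 40 degrees down, over the hub, to where the mirror belongs, 330 mm from the lens. Own y is level. The view takes in 40 mm either side of, above and below that line there.
- aim (a point): Invisible point in the air, 31 percent of the way from the mark to the lens. With the glass about 150 mm from the mark and 330 mm from the lens, the mark is seen mid-glass when the straight line out of the centre of the glass (its own x) passes through this point.
- stand: Fixed camera stand. Origin on the table below the hub, 20 mm behind the marked face; x level towards the camera, z up. Base plate 14 mm thick from x -75 to +180, y -75 to +115 mm; V-block clamp with the hub, 142 mm tall; column 484 mm tall at x +135, y +85 mm with the camera on a sliding arm (height differs per run). Before its base (own -x) the table is free but for a paper.
- rack: Fixed black plate rack 140 (own x) x 104 (y) x 64 mm tall. Three slots along y, at x = -44, 0 and +44 mm; plates stand on its floor 12 mm above the table, in grooves 11 mm wide at both slot ends, 64 mm high. Origin: centre of its underside. Which slot holds the mirror differs.
- step_plate: Loose steel plate in another slot of the rack, 8 x 80 mm, 86 mm tall, its top stepped narrower to the middle. Leave it. Origin: centre of its lower edge, axes as the mirror's.
- clear_plate: Loose clear plastic plate in another slot of the rack, 8 x 80 mm, 90 mm tall with a wide notch in its top. Leave it. Origin: centre of its lower edge, axes as the mirror's.
- caliper: Loose digital caliper lying on the table, 220 mm long along own x (from 90 mm behind to 130 mm ahead of its origin), 55 mm over the jaws, 14 mm tall. Leave it. Origin: on the table below its beam.
- cap: Loose round blue plastic cap, open side up, 52 mm diameter, 16 mm tall. Leave it. Origin: centre of its underside.
- bush_a: Loose steel bush standing on end, 32 mm diameter, 22 mm tall. Leave it. Origin: centre of its underside.
- bush_b: Another such loose steel bush, 32 mm diameter, 22 mm tall. Leave it. Origin: centre of its underside.
- plug_gauge: Loose plug gauge lying on the table, 18 mm thick, 118 mm long along own x. Leave it. Origin: on the table below its middle.
Things that resemble listed ones, but are neither listed nor needed, are in the scene too. Leave any yellow look-alike of the mirror alone. Of the things shaped like the rack, the black one is meant.

How it is judged:
By the outcome, as a careful person would: the job done as asked, in the order asked, and still so for the second after the job is handed in, while the arm keeps its last pose, push and grip.
It also fails if it takes over 38 s, if anything falls off the work surface, if the arm or the gripper's body presses on something with over 40 N, if the wrist force passes 120 N, or if a joint passes its speed limit or range.

ROBOT

A 6-joint arm with a two-finger parallel gripper is mounted at the origin on the work surface. World frame = base frame: x ahead of the robot, y to its left, z up, the work surface at z = 0. Lengths are in m, angles in degrees, forces in N, time in s.
With the tool pointing down it reaches from about 0.35 to 0.85 m from the base axis. Payload 8.1 kg.
Tool frame: the origin (TCP) lies at the very end of the fingers, on their centre line; the grasp point (between the pads) lies 19 mm behind it; y points along the fingers, z is the direction in which the jaws open and shut, and the axes are right-handed (so a half turn about y gives the same grasp; the last joint's range is limited). The gripper opens to 85 mm and grips with 20 to 120 N. Pads are 22 mm wide; open, the fingers measure 114 mm over their backs; the gripper's body (76 mm by 85 mm) begins 54 mm behind the grasp point. The pads swing forward as they close: fully open they stand 13 mm farther back than shut.
Start: joints at [64.32, 7.471, 85.268, -0, 87.261, -4.893], TCP at [0.213, 0.561, 0.231] pointing down, gripper open.
Joint ranges: [-169.43, 169.43], [-51.17, 129.36], [1.28, 143.12], [-76.62, 256.62], [0, 156.53], [-152.29, 152.29]. Speed limits (degrees/s): [136.94, 136.94, 159.86, 180, 180, 180].

INTERFACE

Orientations are given as [roll, pitch, yaw] about the fixed x, y, z axes, in that order (R = Rz(yaw) Ry(pitch) Rx(roll)).
In Python, from workcell import r, viewer gives the robot as it stands.
- The arm moves only by the shell command python3 -m pendant 'ROWS'. ROWS is JSON, a list that holds one entry, the list of rows, each a list of 7 numbers: the shift along the world's x, y, z in cm, then the turn, a rotation vector about the world's x, y, z in rad, then the opening, from 0 (shut) to 1 (fully open). A call has 1 to 8 rows; each row is the pose to reach, as a shift and turn from the pose measured when the call began; what a row does not reach only later rows make up. A row lasts 1/10 s, in which the tool goes at most 50 mm and 8.59 degrees, less where a joint would pass 70% of its speed; a pose out of reach is approached as far as the arm can. A call with a gripper value outside its range is refused whole. The fingers move at their own pace and stop on an object; the grip force is fixed at half the most. Time passes only in rows, so rows that repeat a pose let the fingers close. It gives the time, the measured TCP pose, the force and the opening at its end, in the units of the state.
- r.read_state(): the state, without advancing time (a new reading comes with each control period).
- viewer.snapshot(name): name is "side" or "top"; returns a dict with "img" (480x640x3 uint8, red, green, blue), "fx", "fy", "cx", "cy" (pixels), "D" ([k1, k2, p1, p2, k3] as OpenCV has them; the pictures are not rectified), "cam_to_world" (4x4, takes a point from camera to world coordinates). Camera axes: x right, y down, z forward; pixel columns grow to the right and rows downward; lengths in m; the calibration is good to about 2 mm. A picture is of the moment at which its call begins. There is no depth.
- r.close_job(): hands the job in, once; it reports no verdict.
Trained networks look in the newest picture that a camera, given by its name, has taken for a name from the list of things; names that differ only in an ending like _2 or _b are one class to them, and where a whole thing is asked for, a point or a joint stands for the part that bears it (a point fixed in the world has none). Each returns a list of dicts, best first, with "confidence" (0 to 1); they miss things now and then, are a little off and sometimes report something else, mostly with a low value. They report only what shows in the picture. A call takes as long as a camera call. They do not tell look-alikes from the thing itself.
- viewer.look_for(camera, query): "rect" ([centre column, centre row, width, height] in pixels, round what is visible of it).
- viewer.tip_of(camera, query): "xy" ([column, row] in pixels: a listed point, or the origin of a listed thing).
The state is a dict: "clock": time; "joints": joint angles; "joint_vel": joint speeds; "effort": joint torques, N m; "tool_pos": TCP position; "tool_rot": TCP orientation; "contact_force": force on the tool from outside, world axes, zero at the start; "moment": the same for the moment, N m; "gripper_width": finger opening in m.
Only numpy, scipy, OpenCV 4.12 (cv2) and the standard library are available. Lean on these libraries where they do the work, as an engineer would, in place of code of your own. Each camera call takes 0.05 s, during which the arm holds its last target. There are 200 camera calls.

## Working session

There is one attempt and no reset: what is moved stays moved. The work goes in short steps, Python scripts to look and compute and a shell command to move; the robot and the scene stay as the last step left them, time stands still between calls to the robot, and variables do not carry over. Pictures are saved under pics/ and viewed, about 8 in all and at most 12, crops included, and the job is handed in when it is done.

```bash
mkdir -p pics; ls
python3 - <<'E'
from workcell import r, viewer
import cv2
print(r.read_state())
for c in("side","top"):
    s=viewer.snapshot(c); cv2.imwrite(f"pics/{c}0.png",s["img"][:,:,::-1])
    print(c,s["fx"],s["cx"],s["cy"],s["D"],s["cam_to_world"])
    for q in("mirror","glass","mark","lens","stand","rack","step_plate","clear_plate"):
        print(q,[(d["confidence"],d["rect"]) for d in viewer.look_for(c,q)][:3],[(d["confidence"],d["xy"]) for d in viewer.tip_of(c,q)][:3])
E
```

```text
pics
{'clock': 0.0, 'joints': array([ 6.43202130e+01,  7.51643454e+00,  8.53312802e+01, -8.78245914e-04,
        8.72609642e+01, -4.89362773e+00]), 'joint_vel': array([-0.05003611,  0.06144658, -0.02209396,  0.05397236, -0.00342085,
       -0.04330677]), 'effort': array([-1.86321129e-03, -5.69415450e+01, -5.00535142e+01, -3.48820486e-04,
        1.52858114e-02,  2.66778002e-06]), 'tool_pos': array([0.21267354, 0.56044104, 0.23021143]), 'tool_rot': array([-9.01083576e+01,  8.39700755e-03, -2.07861244e+01]), 'contact_force': array([-0.49829497,  0.52184365, -0.58461197]), 'moment': array([ 0.0128088 , -0.03549122,  0.06549097]), 'gripper_width': 0.08534108279842685}
side 463.7941500051115 315.72146522432644 233.10280174439995 [-0.06516989  0.          0.          0.          0.        ] [[ 0.86359926 -0.38711369  0.32301595  0.11712855]
 [-0.50416158 -0.66836125  0.54691347 -0.51455055]
 [ 0.00417366 -0.6351663  -0.77236413  1.04908506]
 [ 0.          0.          0.          1.        ]]
mirror [(0.8, [249.0, 251.0, 21.3, 38.8]), (0.75, [279.2, 225.5, 13.7, 30.6])] [(0.97, [281.0, 246.
[... 1121 characters left out ...]
55.1, 256.0]), (0.63, [259.6, 295.4])]
glass [(0.5, [249.6, 256.2, 34.1, 7.9]), (0.42, [254.6, 295.0, 36.6, 7.8]), (0.26, [398.8, 141.2, 82.9, 158.7])] [(0.64, [250.7, 251.7])]
mark [(0.85, [397.6, 142.6, 86.1, 167.1])] [(0.88, [415.7, 190.4])]
lens [(0.93, [396.5, 89.9, 90.0, 58.0])] [(0.58, [423.7, 112.8])]
stand [(0.69, [397.0, 139.8, 86.3, 160.9]), (0.44, [253.1, 253.9, 38.3, 8.6])] [(0.58, [405.9, 188.9])]
rack [(0.9, [223.9, 352.2, 55.0, 64.5]), (0.66, [254.2, 240.4, 46.9, 52.8])] [(0.73, [253.5, 244.5]), (0.66, [229.0, 347.8])]
step_plate [(0.5, [252.0, 237.0, 36.3, 11.8])] [(0.78, [254.1, 236.4])]
clear_plate [(0.71, [252.5, 221.4, 32.6, 8.9]), (0.31, [399.4, 143.0, 87.9, 165.6])] []
```

View pics/side0.png

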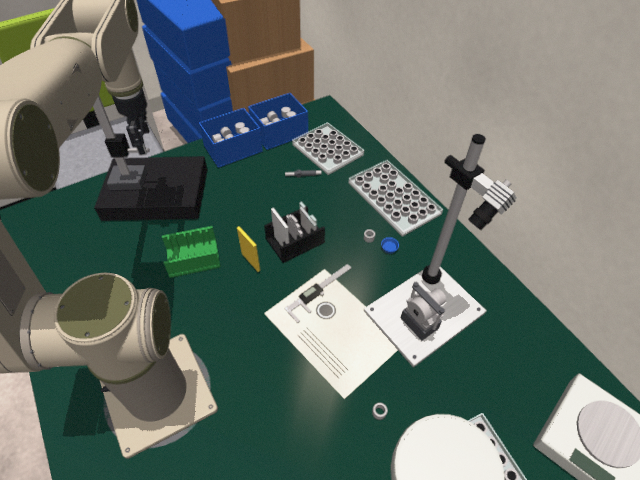

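View pics/top0.png

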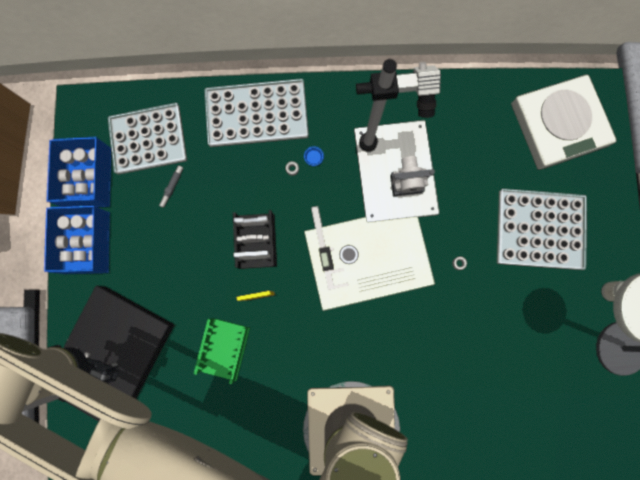

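Side: black rack at (295,238) with three plates, the mirror nearest the robot at (281,227); the yellow decoy is at (249,250) and the green rack at (191,252). The stand is at (425,310) with its camera at (490,200). Top: rack at (254,240), mirror row ≈254, hub at (410,182). Next I'll look closer.

```bash
python3 - <<'E'
import cv2, numpy as np
s=cv2.imread("pics/side0.png"); t=cv2.imread("pics/top0.png")
f=lambda i,x,y,w,h,k: cv2.resize(i[y:y+h,x:x+w],(w*k,h*k),interpolation=cv2.INTER_CUBIC)
cv2.imwrite("pics/c1.png",np.hstack([f(s,260,195,75,75,5),f(t,215,203,75,75,5)]))
cv2.imwrite("pics/c2.png",np.hstack([f(s,360,130,160,240,2),f(t,345,55,105,160,3)]))
E
python3 - <<'E'
import cv2
a=cv2.imread('pics/c1.png');b=cv2.imread('pics/c2.png');import numpy as np
b=cv2.resize(b,None,fx=.45,fy=.45) if 0 else b
print(a.shape,b.shape)
E
```

```text
(375, 750, 3) (480, 635, 3)
```

View pics/c1.png

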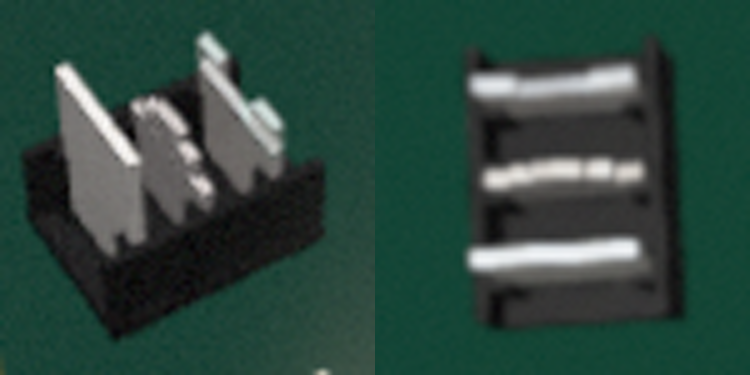

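View pics/c2.png

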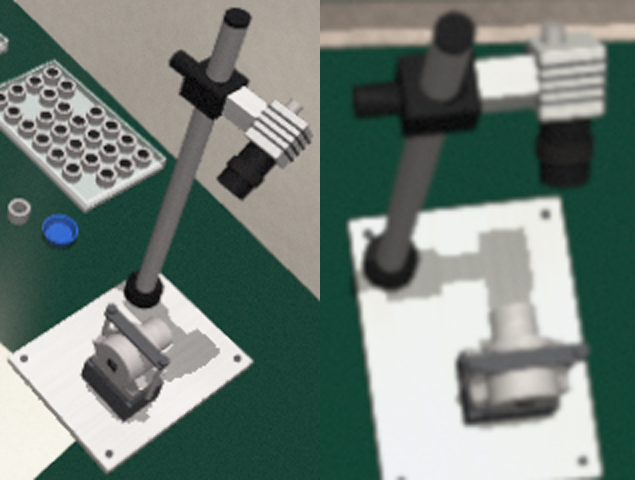

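Side crop: the robot-facing side of the mirror is uniform grey, so the glass most likely faces +x (I'll check after lifting). The mirror's top edge runs (273,209)→(287.6,227) in side and (234,255)→(267.6,252) in top. The stand base corners and lens front are clear. Now the pose fit.

```bash
cat > h.py <<'E'
import numpy as np, cv2
from scipy.optimize import least_squares
A=np.array
K={"side":(463.7941500051115,315.72146522432644,233.10280174439995,-0.06516989,A([[0.86359926,-0.38711369,0.32301595,0.11712855],[-0.50416158,-0.66836125,0.54691347,-0.51455055],[0.00417366,-0.6351663,-0.77236413,1.04908506],[0,0,0,1]])),
"top":(527.3960487178905,309.7131512547582,238.84619122905912,-0.10816606,A([[-0.02509166,-0.99292289,0.11607992,0.33207012],[-0.99937712,0.02779658,0.02174218,0.06325406],[-0.02481493,-0.11546206,-0.99300188,1.37402425],[0,0,0,1]]))}
def proj(c,P):
    f,cx,cy,k,T=K[c]; W=np.linalg.inv(T)
    return cv2.projectPoints(A(P,float).reshape(-1,1,3),cv2.Rodrigues(W[:3,:3])[0],W[:3,3],A([[f,0,cx],[0,f,cy],[0,0,1.]]),A([k,0,0,0,0.]))[0].reshape(-1,2)
def fit(obs,model,x0):  # obs: list (cam, local pt, px); model(x,pt)->world
    F=lambda x:np.concatenate([proj(c,model(x,A(p)))[0]-A(u) for c,p,u in obs])
    s=least_squares(F,x0,loss="soft_l1",x_scale=[.01]*len(x0)); return s.x,F(s.x).reshape(-1,2)
def pose(x,p,z0=0):
    c,s=np.cos(x[2]),np.sin(x[2]); return A([x[0]+c*p[0]-s*p[1],x[1]+s*p[0]+c*p[1],z0+p[2]])
E
python3 - <<'E'
from h import *
np.set_printoptions(precision=3,suppress=True)
im={c:cv2.cvtColor(cv2.imread(f"pics/{c}0.png"),cv2.COLOR_BGR2GRAY) for c in K}
def sub(c,u): return cv2.cornerSubPix(im[c],A([[u]],np.float32),(3,3),(-1,-1),(3,30,.01))[0,0]
C=dict(fl=(-.075,.115,.014),fr=(-.075,-.075,.014),bl=(.18,.115,.014),br=(.18,-.075,.014))
obs=[("side",C[k],sub("side",u)) for k,u in dict(fl=(364,307.5),fr=(414,364),br=(486.5,311)).items()]+[("top",C[k],sub("top",u)) for k,u in dict(bl=(354.5,128),br=(425,121),fr=(438,213)).items()]
x,e=fit(obs,pose,[.5,-.15,0.]); print("stand",x[:2],np.degrees(x[2]),"\n",e)
m=pose(x,(-.02,0,.1)); print("mark",m,proj("side",m),proj("top",m),"nets side 413.7,314.1 top 415.7,190.4")
for h in(.297,.31,.322,.335,.347): print(h,proj("side",pose(x,(.083,0,h))),proj("top",pose(x,(.083,0,h))))
# mirror top edge
o=[("side",(0,.04,.127),(273,209)),("side",(0,-.04,.127),(287.6,227)),("top",(0,.04,.127),(234.5,255)),("top",(0,-.04,.127),(267.6,252.3))]
y,e=fit(o,pose,[.35,.17,0.]); print("mirror",y[:2],np.degrees(y[2]),"\n",e)
E
```

```text
stand [ 0.616 -0.163] 4.918652006575796 
 [[-2.329  0.914]
 [ 0.364 -0.949]
 [ 0.593 -0.245]
 [ 0.245 -0.459]
 [ 0.045  0.012]
 [-0.059  0.504]]
mark [ 0.596 -0.165  0.1  ] [[415.734 311.726]] [[412.676 189.374]] nets side 413.7,314.1 top 415.7,190.4
0.297 [[467.895 239.333]] [[421.438 122.837]]
0.31 [[469.499 235.415]] [[422.568 120.789]]
0.322 [[471.009 231.726]] [[423.634 118.856]]
0.335 [[472.675 227.649]] [[424.814 116.715]]
0.347 [[474.243 223.808]] [[425.928 114.694]]
mirror [0.447 0.231] 2.942232367777129 
 [[-0.716 -0.497]
 [-0.006  0.556]
 [-0.009 -0.304]
 [ 0.192 -0.208]]
```

```bash
python3 -m pendant '[[[5,-5,0,0,0,-0.15,0.4],[9,-10,0,0,0,-0.3,0.4],[12,-15,0,0,0,-0.45,0.4],[15,-20,0,0,0,-0.6,0.4],[18,-25,0,0,0,-0.75,0.4],[20.5,-29,0,0,0,-0.9,0.4],[22.5,-32,0,0,0,-1.03,0.4],[23.4,-33,0,0,0,-1.157,0.4]]]'
python3 - <<'E'
from h import *
s=cv2.imread("pics/side0.png"); t=cv2.imread("pics/top0.png")
x=[.616,-.163,np.radians(4.92)]
def crop(i,c,x0,y0,w,h,k):
    o=cv2.resize(i[y0:y0+h,x0:x0+w],(w*k,h*k),interpolation=cv2.INTER_CUBIC)
    a=np.radians(40); fx=A([np.cos(a),np.sin(a)])  # barrel axis (x,z)
    for hh,col in((.325,(0,0,255)),(.345,(0,255,255))):
        for r in np.linspace(0,2*np.pi,24,False):
            y,v=.018*np.cos(r),.018*np.sin(r)
            p=pose(x,(.083-np.sin(a)*v,y,hh+np.cos(a)*v)); u=(proj(c,p)[0]-[x0,y0]+.5)*k
            cv2.circle(o,tuple(int(q) for q in u),1,col,-1)
    return o
cv2.imwrite("pics/c3.png",np.hstack([crop(s,"side",445,165,75,75,5),crop(t,"top",395,60,75,75,5)]))
E
```

```text
clock: 2.5
tool_pos: [0.4443, 0.2339, 0.2317]
tool_rot: [-90.0, 0.0, -87.4]
contact_force: [0.8, 0.0, 0.1]
gripper_width: 0.0344
```

View pics/c3.png

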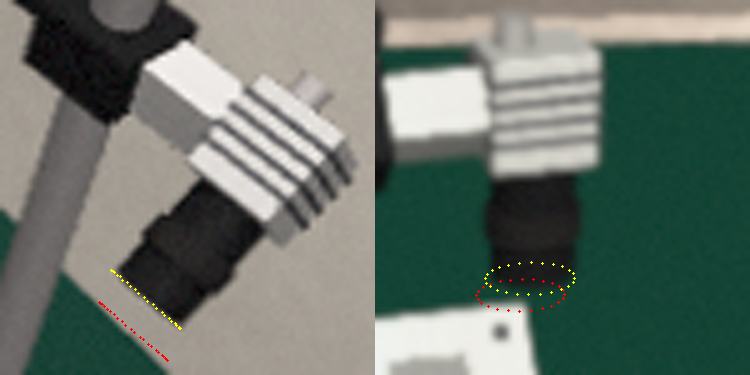

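The lens front matches the yellow ring, so its height is ≈0.346 m. The lateral position agrees within about 1 px. Next I'll descend onto the mirror.

```bash
python3 -m pendant '[[[0.2,-0.3,-2.5,0,0,0,0.4],[0.27,-0.3,-5.5,0,0,0,0.4],[0.27,-0.3,-7.5,0,0,0,0.4],[0.27,-0.3,-9,0,0,0,0.4],[0.27,-0.3,-9.5,0,0,0,0.4],[0.27,-0.3,-9.5,0,0,0,0.4]]]'
python3 - <<'E'
from workcell import r, viewer
import cv2, numpy as np
o=[]
for c,(x,y) in(("side",(235,160)),("top",(200,180))):
    s=viewer.snapshot(c); o.append(cv2.resize(s["img"][y:y+110,x:x+100,::-1],(400,440),interpolation=cv2.INTER_CUBIC))
cv2.imwrite("pics/c4.png",np.hstack(o))
E
```

```text
clock: 3.1
tool_pos: [0.4467, 0.2309, 0.1364]
tool_rot: [-90.0, 0.0, -87.4]
contact_force: [-1.2, 0.1, -0.3]
gripper_width: 0.034
```

View pics/c4.png

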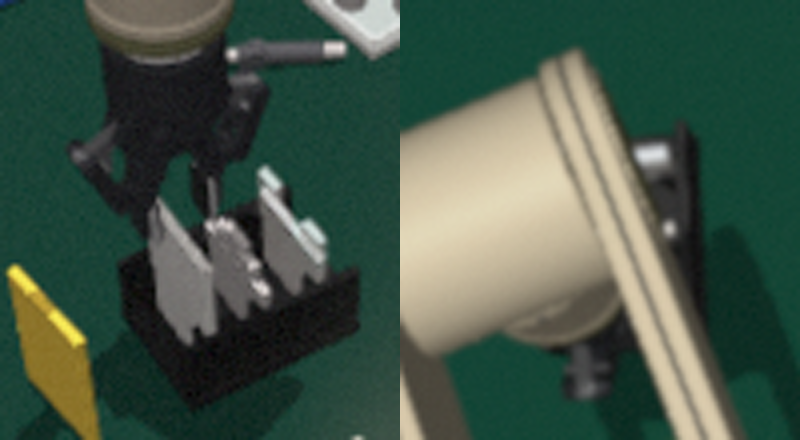

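Run:
```python
from h import *
P=A([(.4467,.2309,.1364),(.4297,.230,.1364),(.4637,.2317,.1364),(.4467+.02*.05,.2309+.04,.127),(.4467,.2309-.04,.127)])
print(((proj("side",P)-[235,160])*4).round())
```

```text
[[178. 222.]
 [156. 233.]
 [201. 212.]
 [153. 193.]
 [208. 272.]]
```

The side crop shows the fingers straddling the mirror's top edge, matching the model within about 1.5 px. I'll descend, then close.

```bash
python3 -m pendant '[[[0,0,-1.5,0,0,0,0.4],[0,0,-3,0,0,0,0.4],[0,0,-4.4,0,0,0,0.4],[0,0,-4.4,0,0,0,0.4],[0,0,-4.4,0,0,0,0.2],[0,0,-4.4,0,0,0,0],[0,0,-4.4,0,0,0,0],[0,0,-4.4,0,0,0,0]]]'
python3 -m pendant '[[[0,0,0,0,0,0,0],[0,0,0,0,0,0,0],[0,0,0,0,0,0,0]]]'
```

```text
clock: 4.0
tool_pos: [0.4478, 0.2314, 0.0942]
tool_rot: [-89.8, 0.1, -87.4]
contact_force: [0.4, -0.4, -0.3]
gripper_width: 0.0073
clock: 4.3
tool_pos: [0.4478, 0.2314, 0.0942]
tool_rot: [-89.8, 0.1, -87.4]
contact_force: [0.2, 0.2, -2.4]
gripper_width: 0.007
```

```bash
python3 -m pendant '[[[0,0,1,0,0,0,0],[0,0,2.5,0,0,0,0],[0,0,4.5,0,0,0,0],[0,0,6.5,0,0,0,0],[0,0,8.5,0,0,0,0],[0,0,11,0,0,0,0],[0,0,13,0,0,0,0],[0,0,13,0,0,0,0]]]'
python3 - <<'E'
from workcell import r, viewer
import cv2, numpy as np
s=viewer.snapshot("side"); cv2.imwrite("pics/side1.png",s["img"][:,:,::-1])
x,y=225,100; cv2.imwrite("pics/c5.png",cv2.resize(s["img"][y:y+170,x:x+120,::-1],None,fx=4,fy=3.5 and 4,interpolation=cv2.INTER_CUBIC)[:600])
E
```

```text
clock: 5.1
tool_pos: [0.45, 0.2323, 0.2294]
tool_rot: [-89.4, 0.2, -87.4]
contact_force: [0.2, -0.0, -2.0]
gripper_width: 0.0071
```

View pics/c5.png

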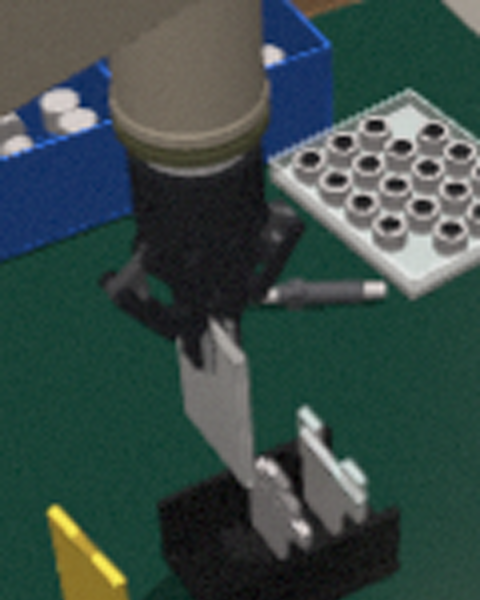

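The mirror is clear of the rack. The side facing the robot is plain, so the glass looks along +x. Computing the target.

```bash
cat > tgt.py <<'E'
from h import *
from workcell import r, viewer
from scipy.spatial.transform import Rotation as R
np.set_printoptions(precision=4,suppress=True)
a=np.radians(4.92); s=A([np.cos(a),np.sin(a),0]); Z=A([0,0,1.])
mark=A([.596,-.165,.1]); lens=mark+.103*s; lens[2]=.346
g=lens-.33*(np.cos(np.radians(40))*s+np.sin(np.radians(40))*Z); aim=mark+.31*(lens-mark)
n=aim-g; n/=np.linalg.norm(n); yv=np.cross(Z,n); yv/=np.linalg.norm(yv); mz=np.cross(n,yv)
LAT=0.0
Rt=np.c_[np.cross(-mz,n),-mz,n]
tcp=g-Rt@A([LAT,.0412,.004])
S=r.read_state(); R0=R.from_euler("xyz",S["tool_rot"],degrees=True)
Rn=R0.as_matrix(); gn=S["tool_pos"]+Rn@A([LAT,.0412,.004]); 
print("glass tgt",g,"now",gn,"err mm",(gn-g)*1e3,"|mark|",np.linalg.norm(g-mark))
L=aim-gn; d=Rn[:,2]; q=gn+d*(L@d); print("normal misses aim by mm",(q-aim)*1e3,"elev",np.degrees(np.arcsin(n[2])))
print("TCP tgt",tcp,"shift cm",(tcp-S["tool_pos"])*100,"rotvec",(R.from_matrix(Rt)*R0.inv()).as_rotvec())
print(S["joints"],S["contact_force"],S["gripper_width"],S["clock"])
E
python3 tgt.py
```

```text
glass tgt [ 0.4468 -0.1778  0.1339] now [0.4535 0.2322 0.1858] err mm [  6.6942 410.065   51.9267] |mark| 0.15357832675239483
normal misses aim by mm [-18.6377 401.6732  10.7364] elev 13.127291140931687
TCP tgt [ 0.4336 -0.179   0.1731] shift cm [ -1.5593 -41.0893  -5.388 ] rotvec [ 0.012  -0.2212  0.0392]
[ 21.4935  -7.6609 100.8345   0.0027  86.3635  18.8478] [-0.1115 -0.2962 -1.601 ] 0.007008735677646246 5.15
```

```bash
python3 -m pendant '[[[0,-1.5,0,0,0,0,0],[0,-4.5,0,0,0,0,0],[0,-8.5,0,0,0,0,0],[0,-12.5,0,0,-0.03,0,0],[-0.3,-16.5,0,0,-0.06,0.01,0],[-0.6,-20.5,0,0,-0.09,0.02,0],[-0.8,-24.5,0,0,-0.12,0.02,0],[-1,-28.5,0,0,-0.15,0.03,0]]]'
python3 tgt.py
```

```text
clock: 5.95
tool_pos: [0.4377, -0.055, 0.2255]
tool_rot: [-81.0, -0.4, -85.6]
contact_force: [0.8, -0.2, -1.5]
gripper_width: 0.0071
glass tgt [ 0.4468 -0.1778  0.1339] now [ 0.4481 -0.0544  0.1855] err mm [  1.3322 123.4024  51.587 ] |mark| 0.15357832675239483
normal misses aim by mm [-14.936  120.5738  35.3329] elev 13.127291140931687
TCP tgt [ 0.4336 -0.179   0.1731] shift cm [ -0.4161 -12.4025  -5.2441] rotvec [ 0.0127 -0.0715  0.0099]
[-16.1294 -27.8076 117.5097   2.7952  81.7489 -20.719 ] [ 0.7519 -0.2024 -1.5344] 0.007052653098955777 5.95
```

```bash
python3 -m pendant '[[[-0.1,-3,-0.5,0,-0.02,0,0],[-0.2,-6,-1.5,0.01,-0.04,0.01,0],[-0.3,-9,-3,0.01,-0.06,0.01,0],[-0.4,-11.4,-4.4,0.013,-0.07,0.01,0],[-0.42,-12.4,-5.24,0.013,-0.0715,0.01,0],[-0.42,-12.4,-5.24,0.013,-0.0715,0.01,0],[-0.42,-12.4,-5.24,0.013,-0.0715,0.01,0],[-0.42,-12.4,-5.24,0.013,-0.0715,0.01,0]]]'
python3 tgt.py
python3 - <<'E'
from workcell import r, viewer
from h import *
import sys; sys.argv=['']
from tgt import Rn,gn,S
ps={}
for c in K:
    s=viewer.snapshot(c); im=s["img"][:,:,::-1].copy(); cv2.imwrite(f"pics/{c}2.png",im)
    for q in("mirror","glass","mark"): print(c,q,[(d["confidence"],d["xy"]) for d in viewer.tip_of(c,q)][:3])
    print(c,"glass exp",proj(c,gn))
    B=gn+[Rn@A(v) for v in((-.04,.041,-.008),(.04,.041,-.008),(.04,-.074,-.008),(-.04,-.074,-.008))] # back face corners
    p=proj(c,B); x0,y0=(p.mean(0)-50).astype(int); k=4
    o=cv2.resize(im[y0:y0+100,x0:x0+100],None,fx=k,fy=k,interpolation=cv2.INTER_CUBIC)
    for u in (p-[x0,y0]+.5)*k: cv2.circle(o,tuple(int(v) for v in u),2,(0,0,255),-1)
    ps[c]=o
cv2.imwrite("pics/c6.png",np.hstack([ps["side"],ps["top"]]))
E
```

```text
clock: 6.75
tool_pos: [0.4339, -0.1782, 0.1737]
tool_rot: [-76.8, 0.0, -85.0]
contact_force: [0.7, 0.8, -2.1]
gripper_width: 0.0073
glass tgt [ 0.4468 -0.1778  0.1339] now [ 0.4471 -0.177   0.1345] err mm [0.3767 0.8311 0.6275] |mark| 0.15357832675239483
normal misses aim by mm [-0.223  1.009  0.575] elev 13.127291140931687
TCP tgt [ 0.4336 -0.179   0.1731] shift cm [-0.0361 -0.081  -0.0622] rotvec [-0.0001  0.0004 -0.0013]
[-35.2382 -23.6809 120.5318   8.8329  73.227  -42.0494] [ 0.7375  0.818  -2.1179] 0.007278815851881431 6.75
glass tgt [ 0.4468 -0.1778  0.1339] now [ 0.4471 -0.177   0.1345] err mm [0.3767 0.8311 0.6275] |mark| 0.15357832675239483
normal misses aim by mm [-0.223  1.009  0.575] elev 13.127291140931687
TCP tgt [ 0.4336 -0.179   0.1731] shift cm [-0.0361 -0.081  -0.0622] rotvec [-0.0001  0.0004 -0.0013]
[-35.2382 -23.6809 120.5318   8.8329  73.227  -42.0494] [ 0.7375  0.818  -2.1179] 0.007278815851881431 6.75
side mirror [(0.49, [363.0, 346.7])]
side glass [(0.78, [249.3, 252.3]), (0.53, [362.9, 340.9]), (0.5, [414.1, 326.3])]
side mark [(0.61, [419.4, 310.8])]
side glass exp [[367.1121 338.457 ]]
top mirror [(0.76, [419.5, 248.0]), (0.65, [259.0, 293.5])]
top glass [(0.67, [256.4, 293.9]), (0.63, [421.2, 247.6])]
top mark [(0.9, [413.5, 188.5])]
top glass exp [[423.2083 248.2433]]
```

View pics/c6.png

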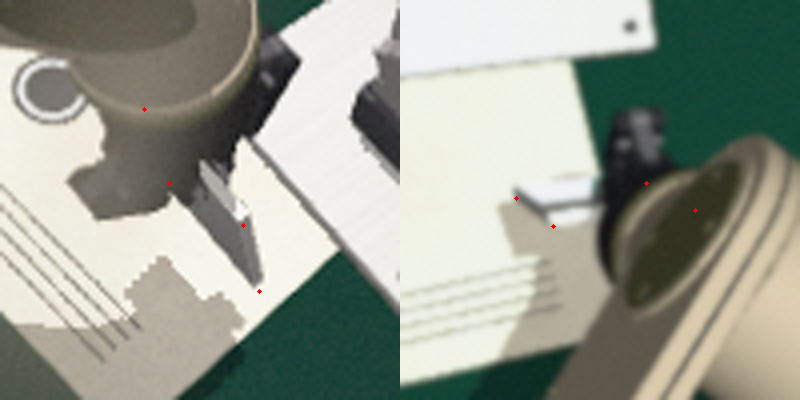

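Final pose reached: the mirror's visible corners match the red model points within about 1 px in both crops. One last check on the stand pose, using the mark blob.

Run:
```python
from h import *
np.set_printoptions(precision=2,suppress=True)
o=[]
for f in("side0","side2"):
    i=cv2.imread(f"pics/{f}.png"); g=cv2.cvtColor(i,cv2.COLOR_BGR2GRAY); print(g[304:323,405:428])
x=[.616,-.163,np.radians(4.92)]
i=cv2.imread("pics/side2.png"); k=8; x0,y0=395,280
o=cv2.resize(i[y0:y0+60,x0:x0+60],None,fx=k,fy=k,interpolation=cv2.INTER_CUBIC)
P=[pose(x,(-.02,y,z)) for y,z in((.0075,.1075),(.0075,.0925),(-.0075,.1075),(-.0075,.0925))]+[pose(x,(-.02,.03*np.cos(t),.1+.03*np.sin(t))) for t in np.linspace(0,6.28,40)]
for u in (proj("side",P)-[x0,y0]+.5)*k: cv2.circle(o,tuple(int(v) for v in u),1,(0,0,255),-1)
cv2.imwrite("pics/c7.png",o)
```

```text
[[239 233 163  97 100  98  96 101 100 100 109 147 189 207 209 209 212 215
  216 212 212 211 203]
 [238 234 192  99 100 100  98  98  99 102 102 104 143 194 209 205 212 213
  213 211 208 211 206]
 [238 235 175  97 100 100 100  98  99 104 100 100 105 144 192 208 207 209
  214 212 209 210 208]
 [234 170 140  98  96  97  98 100  99  98 100  97 102 107 151 202 206 206
  210 210 206 205 202]
 [143  98 108 111  98  98  97  96  99  98 100 100  99  99 110 159 205 205
  205 207 202 201 196]
 [ 70 100  97 105  96  98  99  97  90  61  77  97 101 100  99 128 179 199
  205 203 199 197 197]
 [ 64  88  95  95 100  97  97  93  73  23  46  76  99 103 101 104 140 185
  199 201 197 194 190]
 [ 87  71  87  97  95  98 100  94  66  23  35  58  76 102 101 102 107 153
  196 196 192 187 185]
 [ 91  87  70  84  96  99  95  97  83  28  37  48  41  77  99 100 101 131
  177 191 186 182 178]
 [ 62  74  64  70  84  97  96  97  98  78  32  32  50  69 102 100 101 105
  145 187 180 176 169]
 [ 47  53  66  67  72  89 108  96  96  96  76  22  32  74 100 100 102 100
  130 167 175 169 165]
 [ 46  50  54  65  67  67  85 100
[... 1887 characters left out ...]
106 142 170 161 152]
 [ 48  47  49  56  63  63  70  95  99  96  97  88  79 100 101 101  98  99
  102 130 157 152 143]
 [ 49  49  49  46  55  65  64  79  92  99  98  99  97  99 100  99 102 101
  102 117 143 138 135]
 [ 49  50  49  47  54  56  60  66  76  93  98 100 100  97 100 101 102 100
   99 113 128 129 125]
 [ 45  46  49  48  52  54  58  62  61  72 100  97 100  98 101 102  97  99
   96 106 117 115 128]
 [ 49  45  48  50  51  50  51  60  63  65  84  96  99  99  99  96 103 103
  104 106 111  97 146]
 [ 44  49  50  49  46  51  48  50  60  65  67  80  99 104  99 101  97  97
  100 103 103  96 117]
 [ 48  47  43  42  48  47  50  45  53  62  64  64  81  94  98  99 100  98
  100  97  95  96  99]]
```

View pics/c7.png

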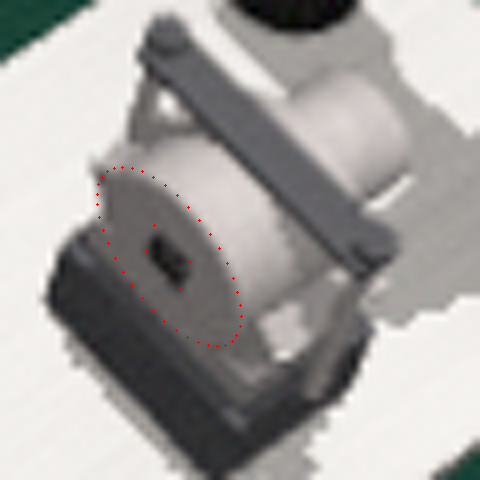

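The model's hub face and mark outline sit on the image within 0.5 px (mark at 415.5,312). I'll make the last sub-mm correction, hold, and check the pose and that the other items are undisturbed.

```bash
python3 -m pendant '[[[-0.05,-0.12,-0.08,0,0,-0.001,0],[-0.05,-0.12,-0.08,0,0,-0.001,0],[-0.05,-0.12,-0.08,0,0,-0.001,0],[-0.05,-0.12,-0.08,0,0,-0.001,0],[-0.05,-0.12,-0.08,0,0,-0.001,0],[-0.05,-0.12,-0.08,0,0,-0.001,0]]]'; python3 tgt.py
python3 - <<'E'
from workcell import viewer
import cv2,numpy as np
a=cv2.imread("pics/side0.png"); b=viewer.snapshot("side")["img"][:,:,::-1]
d=cv2.absdiff(a,b).max(2)
for n,(x,y,w,h) in dict(step_clear=(293,200,35,45),yellow=(235,225,30,48),caliper=(285,262,68,60),cap=(378,235,24,20),bush=(360,228,17,15),bush2=(370,400,20,20),gauge=(283,167,40,14)).items(): print(n,(d[y:y+h,x:x+w]>40).sum())
E
```

```text
clock: 7.75
tool_pos: [0.4332, -0.1799, 0.1725]
tool_rot: [-76.9, 0.0, -85.1]
contact_force: [0.3, -0.1, -1.7]
gripper_width: 0.0073
glass tgt [ 0.4468 -0.1778  0.1339] now [ 0.4464 -0.1788  0.1333] err mm [-0.3797 -0.9676 -0.5748] |mark| 0.15357832675239483
normal misses aim by mm [ 0.1819 -1.0078 -0.4082] elev 13.127291140931687
TCP tgt [ 0.4336 -0.179   0.1731] shift cm [0.0387 0.0966 0.0577] rotvec [-0.0001  0.0002  0.0005]
[-35.4883 -23.5962 120.5949   8.8572  73.115  -42.2243] [ 0.2855 -0.1467 -1.668 ] 0.007274231021862831 7.75
step_clear 1133
yellow 716
caliper 2729
cap 0
bush 141
bush2 0
gauge 0
```

Run:
```python
from workcell import viewer
import cv2
for c in("side","top"): cv2.imwrite(f"pics/{c}3.png",viewer.snapshot(c)["img"][:,:,::-1])
import numpy as np
a,b=cv2.imread("pics/side3.png"),cv2.imread("pics/top3.png")
cv2.imwrite("pics/c8.png",np.hstack([a[150:400,200:600],b[120:370,200:600]]))
```

```text
(no output)
```

View pics/c8.png

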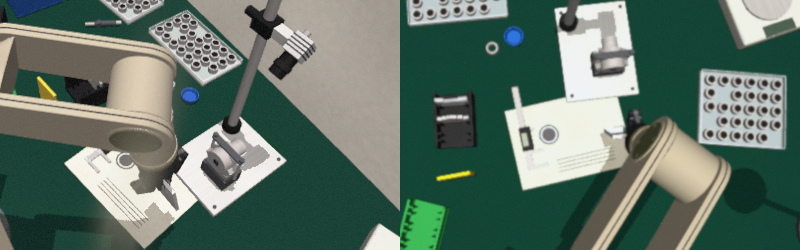

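The arm merely occludes the rack in the side view. The top view shows the other two plates, the yellow decoy, caliper, cap and bushes where they were, and the mirror held before the stand. Handing in.

Run:
```python
from workcell import r
s=r.read_state(); print(s["clock"],s["tool_pos"],abs(s["joint_vel"]).max(),s["gripper_width"]); print(r.close_job())
```

```text
7.9 [ 0.43318512 -0.17995573  0.17253956] 0.11639309323972215 0.007212928974537742
the job is handed in; nothing more can be done
None
```

The mirror is out of the black rack and held steady in front of the hub, with its glass facing the mark and camera. I handed the job in at 7.9 s.

- **Position:** By the arm's own reading, the glass centre is about 1 mm from its computed target and about 153 mm from the mark. It sits on the camera's line of sight, 330 mm from the lens.
- **Angle:** The glass normal passes about 1 mm from the aim point.
- **Model against pictures:** The hub face and mark matched within about 0.5 px, the mirror's visible corners and the lens within about 1 px. One stand base corner was off by about 2.5 px in the fit. The network's mark position differed from the fit by up to about 4 px, so I used the fit.
- **Reflection not seen:** Neither picture shows the reflection, so the mark being mid-glass is inferred from geometry.
- **Final correction:** The last small correction overshot: the error went from about 1 mm on one side to about 1 mm on the other. I left it there.
- **Other items:** My automatic before/after check of the side view flagged changes at the rack plates, the yellow look-alike, the caliper and one bush. The side picture shows the arm blocking at least the rack there. In the top view, judged by eye, everything I could see was where it had been. The cap, the plug gauge and the ring-shaped part near the lower edge of the side view showed no change at all.

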